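# Run the reference ball over in the tilt cell

## Task

Press the clear lid of the tilt cell down until its catch snaps shut. Then lift the cell by its bar until its tail presses the sprung rubber stop in by a few millimetres (not to the bottom), and keep it there for a good second so that the steel ball runs over to the hinge end. Finally lower the cell gently back to level, without dropping it, and let go: lid still caught, ball at the hinge end, everything else on the bench left where it was.

Things in the scene. Friction and masses are not known exactly. Their poses are not given: they have to be found in the camera images.
- base: grey base plate of the tilt cell, 320 x 130 x 12 mm, fixed to the bench somewhere, turned up to 30 degrees either way from facing the robot (bar end nearest the robot). x runs from the bar end to the hinge end, z up. Origin on the bench. On it an open aluminium box (the cell, 150 long, 64 wide, 37 mm tall) hangs on a hinge at its far end
- cell (a joint): tilt of the cell, rad: 0 = level, resting on a rubber block; grows as the bar end is lifted. The cell weighs 0.6 kg (about 3 N to lift at the bar), turns freely and falls back if let go. A 60 mm tail beyond the hinge goes down as it tilts and meets the sprung stop somewhere between 0.55 and 0.85 rad; the stop's height differs each time and is not told
- cell_hinge (a point): point on the cell's hinge axis in the middle of its width, 75 mm above the bench. The axes turn with the cell: x along the cell away from the bar, y along the hinge axis, z up when level. Tilting turns the cell about +y
- cell_handle (a point): middle of the lifting bar: round steel, 12 mm in diameter, along the cell's y, 92 mm free between its side arms; in the cell's frame at 205 mm before the hinge axis (-x) and 10 mm above it, so 85 mm above the bench when level. 39 mm are free between bar and box wall, whose top is 12 mm above the bar's axis. The bar may turn between the fingers. Axes as cell_hinge
- lid (a joint): opening of the lid, rad: 0 = shut. Clear plate, 156 x 64 x 4 mm, hinged at the cell's hinge end (axis 10 mm before the cell hinge, 22 mm above it, in the plane of the lid's underside). Starts open 0.6 to 1.1 rad; stays where left (under 1 N at the edge). At 0.07 rad it meets a spring catch that takes about 10 N at the edge to pass; past 0.03 rad the catch snaps it to 0 and holds it
- lid_edge (a point): middle of the top of the black ridge across the lid's free edge, where to press: 147 mm from the lid's axis along the lid and 7 mm above its underside (the ridge is 10 mm broad and stands 3 mm over the plate). Axes turn with the lid
- buffer (a joint): how far the stop's rubber pad is pressed in, m: 0 = free, bottoms at 0.008. The 22 mm square pad sits on a dark post on the base plate, under the tail beyond the hinge. Its spring is 8 N per mm at the pad, felt at the bar as about 1.8 N more to lift per mm of pad; 1 mm at the pad is about 4.5 mm of travel at the bar
- ball_center (a point): centre of a loose steel ball, 20 mm in diameter, 33 g, in the cell. It starts in a seat near the bar end, behind a low ridge across the floor, and rolls over to a like seat at the hinge end only when the cell is tilted well (about 0.47 rad or more)
- far_seat (a point): where the ball's centre lies, along the cell and in height, when it is in the seat at the hinge end (24.5 mm before the hinge axis); across the cell the ball may lie up to 18 mm to either side. Axes as cell_hinge
- specimen_a: orange flat dumbbell-shaped test piece, 114 x 25 x 5 mm, lying on the bench to the left of the tilt cell; origin under its centre, x along it. Bystander
- specimen_b: another such dumbbell test piece, lying to the right of the tilt cell. Bystander
- specimen_c: another such dumbbell test piece, lying to the right of the cell's bar end. Bystander
- jar: small clear jar with white cap, 44 mm across, 60 mm tall, standing left of the cell's hinge end; origin under its centre. Bystander
- pen: black marker pen with white cap block, 125 mm long, 14 mm high, lying left of the cell's bar end; origin under its middle. Bystander
- ball: the same steel ball as a body; its origin turns with it, so use point ball_center for its place
- calliper: steel calliper with black display, about 210 x 60 x 12 mm, lying at the right; origin under its beam's middle. Bystander

How it is judged:
By the outcome, as a careful person would: the job done as asked, in the order asked, and still so for the second after the job is handed in, with the robot touching nothing.
It also fails if it takes over 72 s, if anything falls off the work surface, if the arm or the gripper's body presses on something with over 40 N, if the wrist force passes 120 N, or if a joint passes its speed limit or range.

## Robot

A 6-joint arm with a two-finger parallel gripper is mounted at the origin on the work surface. World frame = base frame: x ahead of the robot, y to its left, z up, the work surface at z = 0. Lengths are in m, angles in rad, forces in N, time in s.
With the tool pointing down it reaches from about 0.275 to 0.725 m from the base axis. Payload 5.6 kg.
Tool frame: the origin (TCP) lies where the fingers leave the gripper's body, on its centre line; the fingertips stand 73 mm ahead of it and the grasp point (between the pads) lies 54 mm ahead of it; z points along the fingers, y is the line along which they close (so a half turn about z gives the same grasp; the last joint's range is limited). The gripper opens to 85 mm and grips with 20 to 120 N. Pads are 22 mm wide; open, the fingers measure 114 mm over their backs; the gripper's body (76 mm by 85 mm) begins 54 mm behind the grasp point. The pads swing forward as they close: fully open they stand 13 mm farther back than shut.
Start: joints at [1.46, 0.255, 0.108, 0, -1.424, -0.285], TCP at [0.212, 0.507, 0.304] pointing down, gripper open.
Joint ranges: [-2.95, 2.95], [-1.21, 1.97], [-1.09, 1.5], [-2.87, 1.71], [-2.94, -0.07], [-3.05, 3.05]. Speed limits (rad/s): [2.57, 2.57, 3.14, 3.14, 3.14, 3.14].

## Interface

Orientations are given as a unit quaternion [w, x, y, z].
In Python, from cell import * gives the robot as it stands. The module is installed in compiled form; this text tells all that it offers.
- The arm moves only by the tool arm_command, never from a script. Its argument "increments" is a list of rows, each a list of 7 numbers: the shift along the world's x, y, z in m, then the turn, a rotation vector about the world's x, y, z in degrees, then the closure in counts, from 0 (fully open) to 255 (shut). In form: [[x, y, z, wx, wy, wz, jaw], ...]. A call has 1 to 12 rows; each row is the pose to reach, as a shift and turn from the pose commanded when the call began; what a row does not reach only later rows make up. A row lasts 1/10 s, in which the tool goes at most 50 mm and 8.59 degrees, less where a joint would pass 70% of its speed; a pose out of reach is approached as far as the arm can. A call with a gripper value outside its range is refused whole. The fingers move at their own pace and stop on an object; "squeeze" is the grip in N (left out, the last holds). Time passes only in rows, so rows that repeat a pose let the fingers close. It gives the time, the measured TCP pose, the force, the opening and the grip force at its end, in the units of the state.
- get_state(): the state, without advancing time (a new reading comes with each control period).
- grab_frame(name): name is "side" or "top" or "wrist"; returns the picture (400x640x3 uint8, red, green, blue); there is no depth.
- camera_model(name): a dict with "fx", "fy", "cx", "cy" (pixels), "world_from_camera" (4x4, takes a point from camera to world coordinates). Camera axes: x right, y down, z forward; pixel columns grow to the right and rows downward; lengths in m; the calibration is good to about 2 mm. A picture is of the moment at which its call begins: read the wrist's pose just before it. camera_model takes no time and is no camera call; for the wrist camera it gives the pose at the moment of the call.
- hand_in(): hands the job in; it is judged then, once.
Trained networks look in the newest picture that a camera, given by its name, has taken for a name from the list of things; names that differ only in an ending like _2 or _b are one class to them, and where a whole thing is asked for, a point or a joint stands for the part that bears it (a point fixed in the world has none). Each returns a list of dicts, best first, with "confidence" (0 to 1); they miss things now and then, are a little off and sometimes report something else, mostly with a low value. They report only what shows in the picture. A call takes as long as a camera call.
- find_in(camera, query): "xy" ([column, row] in pixels, amid what is visible of it).
- spot_point(camera, query): "xy" ([column, row] in pixels: a listed point, or the origin of a listed thing).
The state is a dict: "time": time; "q": joint angles; "joint_velocities": joint speeds; "joint_efforts": joint torques, N m; "eef_pos": TCP position; "eef_rot": TCP orientation; "ft_force": force on the tool from outside, world axes, zero at the start; "ft_torque": the same for the moment, N m; "finger_gap": finger opening in m; "gripper_force": force on a finger pad.
Only numpy, scipy, OpenCV 4.12 (cv2) and the standard library are available. Lean on these libraries where they do the work, as an engineer would, in place of code of your own. Each camera call takes 0.05 s, during which the arm holds its last target. There are 200 camera calls.

## Working session

There is one attempt and no reset: what is moved stays moved. The work goes in short steps, Python scripts to look and compute and a tool call to move; the robot and the scene stay as the last step left them, time stands still between calls to the robot, and variables do not carry over. Pictures are saved under pics/ and viewed, at most 10 in all, crops included, and the job is handed in when it is done.

Besides the shell and the picture viewer there is one more tool, called by a JSON object that holds its "op" and its "data". arm_command: Moves the arm, as the interface text tells. Its arguments: {"type":"object","properties":{"increments":{"type":"array"},"squeeze":{"type":"number"}},"required":["increments"]}

```bash
mkdir -p pics; cat > h.py <<'E'
from cell import *
import numpy as np, cv2
from scipy.spatial.transform import Rotation as R
def save(cam,name):
    im=grab_frame(cam); cv2.imwrite('pics/'+name,im[:,:,::-1]); return im
def ray(cm,xy):
    T=np.array(cm["world_from_camera"]); d=np.array([(xy[0]-cm["cx"])/cm["fx"],(xy[1]-cm["cy"])/cm["fy"],1.])
    return T[:3,3],T[:3,:3]@d
def at_z(cm,xy,z):
    o,d=ray(cm,xy); return o+d*(z-o[2])/d[2]
def proj(cm,p):
    T=np.array(cm["world_from_camera"]); c=T[:3,:3].T@(np.array(p)-T[:3,3]); return np.array([cm["fx"]*c[0]/c[2]+cm["cx"],cm["fy"]*c[1]/c[2]+cm["cy"]])
E
python3 - <<'E'
from h import *
s=get_state(); print({k:np.round(v,3) for k,v in s.items()})
for c in("top","side"):
    save(c,c+'0.png'); cm=camera_model(c); print(c,np.round(cm["world_from_camera"],3).tolist(),cm["fx"])
    for q in("cell_handle","cell_hinge","lid_edge","ball_center","base","far_seat"):
        print(q,[(np.round(d["xy"],1).tolist(),round(d["confidence"],2)) for d in spot_point(c,q)[:2]])
E
```

```text
{'time': np.float64(0.0), 'q': array([ 1.46 ,  0.256,  0.107, -0.   , -1.424, -0.285]), 'joint_velocities': array([ 0.   , -0.   , -0.   , -0.001, -0.   , -0.001]), 'joint_efforts': array([-1.0000e-03, -3.8663e+01,  2.3794e+01,  5.3650e+00, -6.0000e-03,
        0.0000e+00]), 'eef_pos': array([0.212, 0.507, 0.303]), 'eef_rot': array([ 0.001,  0.98 , -0.197, -0.   ]), 'ft_force': array([ 0.795, -0.164,  0.392]), 'ft_torque': array([ 0.024, -0.008,  0.005]), 'gripper_force': np.float64(0.0), 'finger_gap': np.float64(0.086)}
top [[0.023, -0.987, 0.156, 0.409], [-1.0, -0.025, -0.011, -0.075], [0.015, -0.156, -0.988, 1.208], [0.0, 0.0, 0.0, 1.0]] 422.26373605803536
cell_handle [([284.2, 203.4], 0.66), ([280.5, 243.2], 0.65)]
cell_hinge [([281.2, 166.5], 0.75), ([280.2, 176.9], 0.7)]
lid_edge [([277.0, 199.0], 0.75), ([324.3, 186.1], 0.27)]
ball_center [([282.3, 211.7], 0.51)]
base [([284.2, 204.1], 0.94)]
far_seat [([282.9, 175.6], 0.58)]
side [[0.963, -0.203, 0.177, 0.413], [-0.269, -0.734, 0.623, -0.634], [0.004, -0.648, -0.762, 0.785], [0.0, 0.0, 0.0, 1.0]] 410.9511907023398
cell_handle [([267.3, 184.1], 0.68)]
cell_hinge [([347.8, 168.3], 0.62)]
lid_edge [([302.7, 137.0], 0.86)]
ball_center [([296.1, 178.4], 0.58)]
base []
far_seat [([337.0, 170.9], 0.79)]
```

```bash
python3 - <<'E'
import cv2,numpy as np
a=cv2.imread('pics/top0.png')[60:330,170:450]; b=cv2.imread('pics/side0.png')[60:330,170:450]
cv2.imwrite('pics/both0.png',cv2.resize(np.hstack([a,b]),(800,386),interpolation=cv2.INTER_CUBIC))
E
```

```text
(no output)
```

View pics/both0.png

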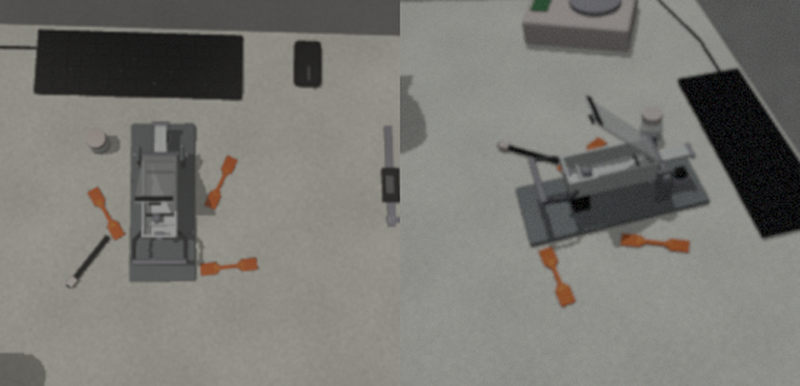

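The top view shows the base nearly square to the robot: corners at about (261,147), (307,147), (308,256) and (261,256), bar near (284,243), lid edge near (277,199). The side view shows the lid open, with the pen and specimens beside the base.

```bash
python3 - <<'E'
from h import *
t=camera_model("top"); s=camera_model("side")
for c in [(131,124),(196,124),(197,280),(130,280)]:
    print("base corner",np.round(at_z(t,(c[0]/1.4286+170,c[1]/1.4286+60),.012),4))
for c in [(516,188),(531,244),(708,202)]:
    print("side corner",np.round(at_z(s,((c[0]-400)/1.4286+170,c[1]/1.4286+60),.012),4))
print("bar top",np.round(at_z(t,(163/1.4286+170,262/1.4286+60),.085),4), np.round(at_z(t,(280.5,243.2),.085),4))
print("bar side",np.round(at_z(s,(267.3,184.1),.085),4))
print("hinge",np.round(at_z(t,(281.2,166.5),.075),4),np.round(at_z(t,(280.2,176.9),.075),4),np.round(at_z(s,(347.8,168.3),.075),4))
# lid edge triangulate
o1,d1=ray(t,(277,199)); o2,d2=ray(s,(302.7,137))
A=np.stack([d1,-d2],1); k=np.linalg.lstsq(A,o2-o1,rcond=None)[0]; print("lid edge",o1+k[0]*d1,o2+k[1]*d2)
for q in("specimen","pen","jar"):
    print(q,[(np.round(at_z(t,d["xy"],.01)[:2],3).tolist(),round(d["confidence"],2)) for d in find_in("top",q)[:4]])
E
```

```text
base corner [0.7395 0.0898 0.012 ]
base corner [ 0.7431 -0.0428  0.012 ]
base corner [ 0.4276 -0.0537  0.012 ]
base corner [0.4245 0.0774 0.012 ]
side corner [0.4266 0.074  0.012 ]
side corner [ 0.4306 -0.0532  0.012 ]
side corner [ 0.7405 -0.0461  0.012 ]
bar top [0.4579 0.0088 0.085 ] [0.4582 0.0183 0.085 ]
bar side [0.4649 0.0203 0.085 ]
hinge [0.6678 0.0252 0.075 ] [0.6387 0.0268 0.075 ] [0.6636 0.0291 0.075 ]
lid edge [0.55778666 0.02054321 0.20707502] [0.55341696 0.02094189 0.2064624 ]
specimen [([0.456, -0.119], 0.81), ([0.634, -0.1], 0.63), ([0.543, 0.126], 0.5)]
pen [([0.457, 0.167], 0.64), ([0.543, 0.024], 0.61)]
jar [([0.713, 0.157], 0.57), ([0.549, 0.025], 0.42)]
```

{"op": "arm_command", "data": {"increments": [[0.02,-0.03,0.005,0,0,-5,0],[0.05,-0.07,0.01,0,0,-11,0],[0.08,-0.11,0.02,0,0,-17,0],[0.11,-0.15,0.03,0,0,-23,0],[0.13,-0.195,0.04,0,0,-29,0],[0.15,-0.24,0.05,0,0,-35,0],[0.17,-0.285,0.06,0,0,-41,0],[0.19,-0.33,0.07,0,0,-47,0],[0.21,-0.375,0.08,0,0,-53,0],[0.23,-0.42,0.09,0,0,-58,0],[0.245,-0.46,0.1,0,0,-62,0],[0.258,-0.489,0.1,0,0,-65,0]]}}

```text
time: 2.05
eef_pos: [0.4708, 0.0157, 0.4056]
eef_rot: [-0.001, 0.72, -0.694, 0.001]
ft_force: [1.0, 0.7, 0.7]
finger_gap: 0.0853
gripper_force: 0.0
```

{"op": "arm_command", "data": {"increments": [[0,0,0,0,0,0,255],[0,0,0,0,0,0,255],[0,0,0,0,0,0,255]]}}

```text
time: 2.35
eef_pos: [0.4698, 0.0191, 0.4038]
eef_rot: [-0.0, 0.722, -0.692, -0.0]
ft_force: [-0.3, 1.1, 0.1]
finger_gap: 0.0441
gripper_force: 0.0
```

```bash
python3 - <<'E'
from h import *
s=get_state(); print({k:np.round(s[k],3) for k in('time','q','eef_pos','eef_rot','ft_force','finger_gap')})
print("tool y",R.from_quat(np.roll(s['eef_rot'],-1)).as_matrix()[:,1])
w=camera_model("wrist"); print(np.round(w["world_from_camera"],3).tolist(),w["fx"])
save("wrist","w1.png")
Z=dict(cell_handle=.085,cell_hinge=.075,far_seat=.06,ball_center=.06,lid_edge=.207)
for q in Z:
    print(q,[(np.round(d["xy"],1).tolist(),round(d["confidence"],2),np.round(at_z(w,d["xy"],Z[q]),4).tolist()) for d in spot_point("wrist",q)[:2]])
E
```

```text
{'time': np.float64(2.35), 'q': array([ 0.375,  0.085,  0.151, -0.   , -1.637, -0.333]), 'eef_pos': array([0.47 , 0.019, 0.404]), 'eef_rot': array([-0.   ,  0.722, -0.692, -0.   ]), 'ft_force': array([-0.273,  1.103,  0.069]), 'finger_gap': np.float64(0.044)}
tool y [-9.99133707e-01 -4.16151726e-02  1.14158869e-04]
[[-0.999, -0.041, -0.013, 0.472], [-0.043, 0.949, 0.313, -0.062], [-0.001, 0.313, -0.95, 0.474], [0.0, 0.0, 0.0, 1.0]] 355.5383417441498
cell_handle [([334.0, 154.5], 0.92, [0.4592, 0.0139, 0.085])]
cell_hinge [([155.0, 149.7], 0.58, [0.6613, 0.019, 0.075])]
far_seat []
ball_center [([264.5, 163.0], 0.54, [0.5402, 0.0324, 0.06])]
lid_edge [([206.8, 190.0], 0.88, [0.5616, 0.0225, 0.207]), ([162.9, 232.1], 0.25, [0.5996, 0.06, 0.207])]
```

View pics/w1.png

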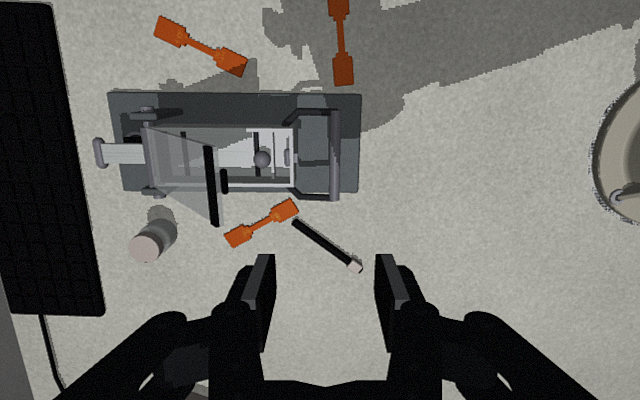

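The wrist view agrees: bar along column 335 (rows 112–198), lid ridge from (209,147) to (217,225), ball at (262,158) in the bar-end seat. My estimates are bar (0.459, 0.0135), hinge (0.664, 0.0205), yaw 2°, and lid open about 0.8 rad.

{"op": "arm_command", "data": {"increments": [[0.03,-0.001,0,0,0,0,255],[0.07,-0.002,-0.01,0,0,0,255],[0.083,-0.002,-0.04,0,0,0,255],[0.083,-0.002,-0.08,0,0,0,255],[0.083,-0.002,-0.11,0,0,0,255],[0.083,-0.002,-0.115,0,0,0,255],[0.08,-0.002,-0.125,0,0,0,255],[0.078,-0.002,-0.13,0,0,0,255],[0.073,-0.002,-0.138,0,0,0,255],[0.067,-0.002,-0.146,0,0,0,255],[0.063,-0.002,-0.152,0,0,0,255],[0.06,-0.002,-0.158,0,0,0,255]]}}

```text
time: 3.85
eef_pos: [0.5258, 0.0155, 0.2478]
eef_rot: [0.003, 0.721, -0.693, -0.002]
ft_force: [-20.2, -0.1, 12.2]
finger_gap: -0.0004
gripper_force: 12.4
```

```bash
python3 - <<'E'
from h import *
s=get_state(); print({k:np.round(s[k],3) for k in('time','eef_pos','ft_force','finger_gap')})
a=save("wrist","w2.png"); b=save("side","s2.png")
cv2.imwrite('pics/b2.png',cv2.resize(np.hstack([a[60:360,60:460],b[60:260,200:420].repeat(2,0).repeat(2,1)[:300,:400]])[:,:,::-1],(800,300)))
for c in("wrist","side"):
    print([(np.round(d["xy"],1).tolist(),round(d["confidence"],2)) for d in spot_point(c,"lid_edge")[:2]])
E
```

```text
{'time': np.float64(3.85), 'eef_pos': array([0.526, 0.016, 0.248]), 'ft_force': array([-20.23 ,  -0.077,  12.211]), 'finger_gap': np.float64(-0.0)}
[]
[([291.1, 154.7], 0.97)]
```

View pics/b2.png

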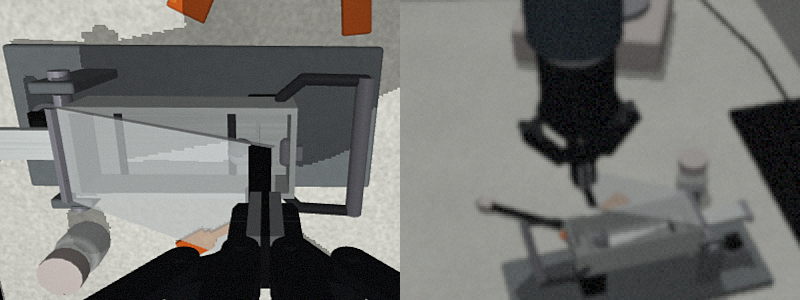

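The side view has the fingertip on the ridge at about (590,190) in the montage and the lid following it down. The -20 N in x runs along the lid, so I'll ease back before going on.

{"op": "arm_command", "data": {"increments": [[-0.003,0,0,0,0,0,255],[-0.006,0,0,0,0,0,255],[-0.006,0,0,0,0,0,255]]}}

```text
time: 4.35
eef_pos: [0.5246, 0.0168, 0.2474]
eef_rot: [-0.001, 0.721, -0.692, 0.001]
ft_force: [-0.1, -0.1, 0.5]
finger_gap: 0.0
gripper_force: 0.0
```

```bash
python3 - <<'E'
from h import *
t=camera_model("side"); grab_frame("side"); e=spot_point("side","lid_edge")
print([(np.round(d["xy"],1).tolist(),round(d["confidence"],2)) for d in e])
for f in (.35,.4,.45,.5,.55,.6,.7):
    x=.664-.010-.147*np.cos(f)+.007*np.sin(f); z=.097+.147*np.sin(f)+.007*np.cos(f)
    print(f,round(x,4),round(z,4),np.round(proj(t,[x,.016,z]),1))
print(get_state()['ft_force'],get_state()['eef_pos'])
E
```

```text
[([291.6, 153.5], 0.94)]
0.35 0.5183 0.154 [288.5 159.5]
0.4 0.5213 0.1607 [289.7 157. ]
0.45 0.5247 0.1672 [291.  154.5]
0.5 0.5284 0.1736 [292.5 152.1]
0.55 0.5323 0.1798 [294.2 149.6]
0.6 0.5366 0.1858 [296.  147.2]
0.7 0.5461 0.1971 [300.1 142.5]
[0.01826611 0.07796554 0.60270153] [0.52452041 0.01668424 0.24671175]
```

{"op": "arm_command", "data": {"increments": [[-0.003,0,-0.006,0,0,0,255],[-0.006,0,-0.011,0,0,0,255],[-0.009,0,-0.018,0,0,0,255],[-0.012,0,-0.025,0,0,0,255],[-0.0145,0,-0.032,0,0,0,255],[-0.0165,0,-0.039,0,0,0,255],[-0.018,0,-0.046,0,0,0,255],[-0.019,0,-0.053,0,0,0,255],[-0.019,0,-0.053,0,0,0,255]]}}

```text
time: 5.35
eef_pos: [0.5044, 0.0164, 0.1917]
eef_rot: [0.001, 0.721, -0.693, -0.001]
ft_force: [-0.7, 0.3, 0.1]
finger_gap: 0.0001
gripper_force: 0.0
```

{"op": "arm_command", "data": {"increments": [[-0.001,0,-0.003,0,0,0,255],[-0.001,0,-0.006,0,0,0,255],[-0.001,0,-0.008,0,0,0,255],[-0.001,0,-0.01,0,0,0,255]]}}

```text
time: 5.75
eef_pos: [0.5042, 0.0164, 0.1846]
eef_rot: [-0.0, 0.721, -0.692, 0.001]
ft_force: [-9.1, 1.7, 19.2]
finger_gap: 0.0003
gripper_force: 9.4
```

{"op": "arm_command", "data": {"increments": [[-0.001,0,-0.001,0,0,0,255],[-0.001,0,-0.002,0,0,0,255],[-0.001,0,-0.003,0,0,0,255]]}}

```text
time: 6.05
eef_pos: [0.5038, 0.0165, 0.1828]
eef_rot: [-0.001, 0.722, -0.692, 0.001]
ft_force: [-4.8, 0.9, 14.6]
finger_gap: 0.0002
gripper_force: 7.1
```

{"op": "arm_command", "data": {"increments": [[0,0,-0.001,0,0,0,255],[0,0,-0.002,0,0,0,255],[0,0,-0.003,0,0,0,255],[0,0,-0.003,0,0,0,255]]}}

```text
time: 6.45
eef_pos: [0.5029, 0.0165, 0.1765]
eef_rot: [0.0, 0.721, -0.693, -0.0]
ft_force: [0.6, 1.3, 0.3]
finger_gap: -0.0002
gripper_force: 0.3
```

The force fell away at tip height 0.1035, which is where the lid should snap shut. I'll press a little to confirm, then lift off and look.

{"op": "arm_command", "data": {"increments": [[0,0,-0.001,0,0,0,255],[0,0,-0.002,0,0,0,255],[0,0,-0.002,0,0,0,255]]}}

```text
time: 6.75
eef_pos: [0.503, 0.0165, 0.1759]
eef_rot: [-0.0, 0.721, -0.692, 0.0]
ft_force: [-4.1, 1.4, 10.2]
finger_gap: 0.0
gripper_force: 4.9
```

{"op": "arm_command", "data": {"increments": [[0,0,0.02,0,0,0,255],[-0.02,0,0.05,0,0,0,255],[-0.045,-0.002,0.08,0,0,0,160],[-0.045,-0.002,0.08,0,0,0,160],[-0.045,-0.002,0.08,0,0,0,160]]}}

```text
time: 7.25
eef_pos: [0.4579, 0.0146, 0.2554]
eef_rot: [-0.001, 0.721, -0.693, 0.0]
ft_force: [0.3, -0.1, -1.0]
finger_gap: 0.0318
gripper_force: 0.0
```

```bash
python3 - <<'E'
from h import *
s=get_state(); print({k:np.round(s[k],3) for k in('time','eef_pos','ft_force','finger_gap')})
w=camera_model("wrist"); a=save("wrist","w3.png"); b=save("side","s3.png")
cv2.imwrite('pics/b3.png',np.hstack([a[0:400,0:440],b[100:300,200:380].repeat(2,0).repeat(2,1)])[:,:,::-1])
Z=dict(cell_handle=.085,cell_hinge=.075,lid_edge=.104)
for c in("wrist","side"):
  w=camera_model(c)
  for q in Z: print(c,q,[(np.round(d["xy"],1).tolist(),round(d["confidence"],2),np.round(at_z(w,d["xy"],Z[q]),4).tolist()) for d in spot_point(c,q)[:1]])
E
```

```text
{'time': np.float64(7.25), 'eef_pos': array([0.458, 0.015, 0.255]), 'ft_force': array([ 0.347, -0.12 , -1.02 ]), 'finger_gap': np.float64(0.032)}
wrist cell_handle [([323.9, 204.8], 0.72, [0.4575, 0.0165, 0.085])]
wrist cell_hinge [([50.9, 193.5], 0.74, [0.6577, 0.0194, 0.075])]
wrist lid_edge [([248.0, 211.3], 0.84, [0.5075, 0.0165, 0.104])]
side cell_handle [([265.4, 187.8], 0.92, [0.4585, 0.0101, 0.085])]
side cell_hinge [([350.6, 169.7], 0.64, [0.6687, 0.0228, 0.075])]
side lid_edge [([283.0, 176.2], 0.89, [0.5026, 0.0172, 0.104])]
```

View pics/b3.png

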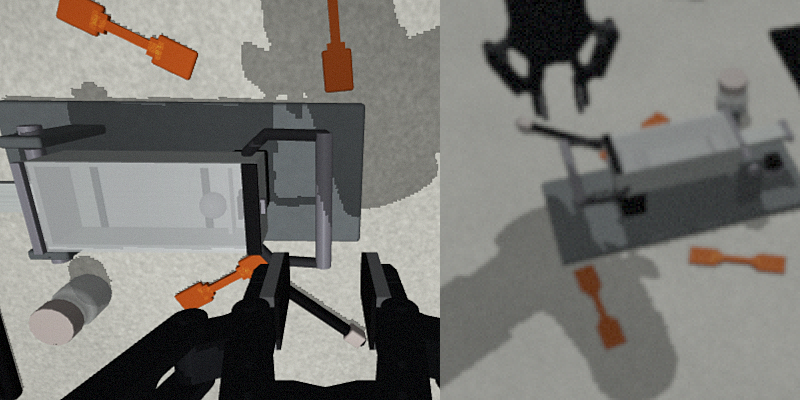

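The lid lies shut: ridge at (250,205) flush across the box, ball under it at (212,205). The bar runs along column 323 (x ≈ 0.458), centred between the open fingers, so I'm going down on it.

{"op": "arm_command", "data": {"increments": [[0,0,-0.02,0,0,0,160],[0,0,-0.05,0,0,0,160],[0,0,-0.08,0,0,0,160],[0,0,-0.1,0,0,0,160],[0,0,-0.11,0,0,0,160],[0,0,-0.115,0,0,0,160],[0,0,-0.115,0,0,0,160]]}}

```text
time: 8.35
eef_pos: [0.4583, 0.0145, 0.1399]
eef_rot: [0.0, 0.721, -0.693, 0.0]
ft_force: [1.4, -0.3, 0.5]
finger_gap: 0.0318
gripper_force: 0.0
```

{"op": "arm_command", "data": {"increments": [[0,0,0,0,0,0,255],[0,0,0,0,0,0,255],[0,0,0,0,0,0,255],[0,0,0,0,0,0,255],[0,0,0,0,0,0,255]], "squeeze": 25}}

```text
time: 8.85
eef_pos: [0.4591, 0.0147, 0.1409]
eef_rot: [-0.001, 0.721, -0.692, 0.001]
ft_force: [2.2, -0.0, 3.7]
finger_gap: 0.0108
gripper_force: 24.9
```

{"op": "arm_command", "data": {"increments": [[0.001,0,0.01,0,0,0,255],[0.002,0,0.02,0,0,0,255],[0.004,0,0.03,0,0,0,255],[0.006,0,0.04,0,0,0,255],[0.009,0,0.05,0,0,0,255],[0.012,0,0.06,0,0,0,255],[0.016,0.001,0.07,0,0,0,255],[0.02,0.001,0.079,0,0,0,255],[0.025,0.001,0.088,0,0,0,255],[0.03,0.001,0.097,0,0,0,255],[0.03,0.001,0.097,0,0,0,255]]}}

```text
time: 9.95
eef_pos: [0.4875, 0.0156, 0.2372]
eef_rot: [0.001, 0.721, -0.693, -0.001]
ft_force: [-2.5, 1.3, -3.0]
finger_gap: 0.0109
gripper_force: 24.7
```

```bash
cat > st.py <<'E'
from h import *
s=get_state(); print({k:np.round(s[k],4) for k in('time','eef_pos','ft_force','ft_torque','finger_gap')})
w=camera_model("side")
grab_frame("side")
for q in("cell_handle","lid_edge","ball_center"): print(q,[(np.round(d["xy"],1).tolist(),round(d["confidence"],2)) for d in spot_point("side",q)[:1]])
for f in (.4,.5,.6,.7,.8):
    c,n=np.cos(f),np.sin(f); print(f,"bar",np.round(proj(w,[.664-.205*c+.01*n,.0145,.075+.205*n+.01*c]),1),"lid",np.round(proj(w,[.664-.157*c+.029*n,.0155,.075+.157*n+.029*c]),1))
E
python3 st.py
```

```text
{'time': np.float64(9.95), 'eef_pos': array([0.4875, 0.0156, 0.2372]), 'ft_force': array([-2.5193,  1.2669, -2.998 ]), 'ft_torque': array([ 0.3016,  1.1769, -0.1033]), 'finger_gap': np.float64(0.0109)}
cell_handle [([272.2, 155.6], 0.94)]
lid_edge [([278.1, 252.3], 0.63)]
ball_center []
0.4 bar [270.7 159.9] lid [293.9 155.7]
0.5 bar [274.4 153. ] lid [297.8 150.5]
0.6 bar [279.1 146.1] lid [302.4 145.5]
0.7 bar [284.8 139.3] lid [307.6 140.8]
0.8 bar [291.3 132.8] lid [313.4 136.3]
```

{"op": "arm_command", "data": {"increments": [[0.003,0,0.004,0,0,0,255],[0.0055,0,0.0085,0,0,0,255],[0.0055,0,0.0085,0,0,0,255],[0.0055,0,0.0085,0,0,0,255]]}}

```text
time: 10.55
eef_pos: [0.4923, 0.0157, 0.245]
eef_rot: [0.001, 0.721, -0.693, -0.001]
ft_force: [-6.0, 2.1, 0.4]
finger_gap: 0.0108
gripper_force: 24.9
```

{"op": "arm_command", "data": {"increments": [[0.003,0,0.0042,0,0,0,255],[0.006,0,0.0085,0,0,0,255],[0.006,0,0.0085,0,0,0,255],[0.006,0,0.0085,0,0,0,255]]}}

```text
time: 10.95
eef_pos: [0.4981, 0.0159, 0.2536]
eef_rot: [0.001, 0.721, -0.693, -0.001]
ft_force: [-8.7, 2.9, 1.7]
finger_gap: 0.0109
gripper_force: 25.0
```

{"op": "arm_command", "data": {"increments": [[0.002,0,0.0045,0,0,0,255],[0.0045,0,0.0085,0,0,0,255],[0.0045,0,0.0085,0,0,0,255],[0.0045,0,0.0085,0,0,0,255]]}}

```text
time: 11.35
eef_pos: [0.5042, 0.016, 0.2624]
eef_rot: [-0.001, 0.721, -0.693, -0.0]
ft_force: [-2.6, 5.0, -2.5]
finger_gap: 0.011
gripper_force: 24.6
```

{"op": "arm_command", "data": {"increments": [[0.003,0,0.004,0,0,0,255],[0.006,0,0.008,0,0,0,255],[0.006,0,0.008,0,0,0,255],[0.006,0,0.008,0,0,0,255]]}}

```text
time: 11.75
eef_pos: [0.5107, 0.0162, 0.2706]
eef_rot: [-0.001, 0.721, -0.693, 0.0]
ft_force: [-1.0, 5.9, -3.4]
finger_gap: 0.0111
gripper_force: 24.5
```

{"op": "arm_command", "data": {"increments": [[0.003,0.001,0.0035,0,0,0,255],[0.005,0.001,0.0055,0,0,0,255],[0.005,0.001,0.0055,0,0,0,255],[0.005,0.001,0.0055,0,0,0,255]]}}

```text
time: 12.15
eef_pos: [0.5154, 0.0165, 0.2758]
eef_rot: [-0.0, 0.721, -0.693, 0.0]
ft_force: [1.8, 1.6, -6.2]
finger_gap: 0.0109
gripper_force: 24.4
```

{"op": "arm_command", "data": {"increments": [[0.003,0,0.003,0,0,0,255],[0.005,0,0.005,0,0,0,255],[0.005,0,0.005,0,0,0,255],[0.005,0,0.005,0,0,0,255]]}}

```text
time: 12.55
eef_pos: [0.5201, 0.0166, 0.2809]
eef_rot: [-0.0, 0.721, -0.693, -0.0]
ft_force: [1.8, 5.0, -6.7]
finger_gap: 0.011
gripper_force: 24.5
```

{"op": "arm_command", "data": {"increments": [[0.002,0.001,0.001,0,0,0,255],[0.004,0.001,0.0025,0,0,0,255],[0.004,0.001,0.0025,0,0,0,255],[0.004,0.001,0.0025,0,0,0,255]]}}

```text
time: 12.95
eef_pos: [0.523, 0.0169, 0.2833]
eef_rot: [0.001, 0.721, -0.693, -0.001]
ft_force: [-5.0, 0.3, -3.1]
finger_gap: 0.0109
gripper_force: 24.9
```

{"op": "arm_command", "data": {"increments": [[0.002,0,0.0015,0,0,0,255],[0.0035,0,0.003,0,0,0,255],[0.0035,0,0.003,0,0,0,255],[0.0035,0,0.003,0,0,0,255]]}}

```text
time: 13.35
eef_pos: [0.5259, 0.0169, 0.286]
eef_rot: [0.002, 0.721, -0.693, -0.001]
ft_force: [-6.9, 2.1, -2.3]
finger_gap: 0.0108
gripper_force: 24.9
```

```bash
python3 st.py; python3 - <<'E'
from h import *
b=save("side","s4.png"); a=save("wrist","w4.png")
cv2.imwrite('pics/b4.png',np.hstack([a[0:400,0:400],b[80:280,220:420].repeat(2,0).repeat(2,1)])[:,:,::-1])
E
```

```text
{'time': np.float64(13.35), 'eef_pos': array([0.5259, 0.0169, 0.286 ]), 'ft_force': array([-6.8551,  2.0988, -2.3417]), 'ft_torque': array([ 0.4262,  2.7061, -0.085 ]), 'finger_gap': np.float64(0.0108)}
cell_handle [([289.8, 133.8], 0.56)]
lid_edge [([308.7, 137.5], 0.57)]
ball_center []
0.4 bar [270.7 159.9] lid [293.9 155.7]
0.5 bar [274.4 153. ] lid [297.8 150.5]
0.6 bar [279.1 146.1] lid [302.4 145.5]
0.7 bar [284.8 139.3] lid [307.6 140.8]
0.8 bar [291.3 132.8] lid [313.4 136.3]
```

View pics/b4.png

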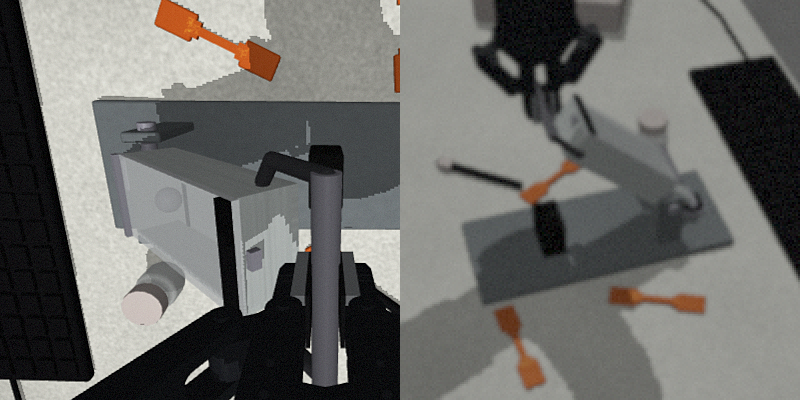

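The ball shows at the hinge end (168,198) with the lid shut, and the tangential force has begun to rise (3.2 to 6.7 N), so the tail is on the stop. I'll press further in small steps.

{"op": "arm_command", "data": {"increments": [[0.0015,0,0.0015,0,0,0,255],[0.003,0,0.003,0,0,0,255],[0.003,0,0.003,0,0,0,255],[0.003,0,0.003,0,0,0,255]]}}

```text
time: 14.05
eef_pos: [0.5285, 0.017, 0.2885]
eef_rot: [0.002, 0.721, -0.693, -0.002]
ft_force: [-7.7, 0.6, -3.8]
finger_gap: 0.0104
gripper_force: 24.6
```

{"op": "arm_command", "data": {"increments": [[0.0015,0,0.0015,0,0,0,255],[0.003,0,0.0026,0,0,0,255],[0.003,0,0.0026,0,0,0,255],[0.003,0,0.0026,0,0,0,255]]}}

```text
time: 14.45
eef_pos: [0.5309, 0.0171, 0.2905]
eef_rot: [0.003, 0.721, -0.693, -0.003]
ft_force: [-9.3, 1.9, -4.7]
finger_gap: 0.0111
gripper_force: 24.6
```

Force is now about 7 N over the baseline, so the pad is in about 3–4 mm. Hold here.

{"op": "arm_command", "data": {"increments": [[0,0,0,0,0,0,255],[0,0,0,0,0,0,255],[0,0,0,0,0,0,255],[0,0,0,0,0,0,255],[0,0,0,0,0,0,255],[0,0,0,0,0,0,255],[0,0,0,0,0,0,255],[0,0,0,0,0,0,255],[0,0,0,0,0,0,255],[0,0,0,0,0,0,255],[0,0,0,0,0,0,255],[0,0,0,0,0,0,255]]}}

```text
time: 15.65
eef_pos: [0.5309, 0.0171, 0.2905]
eef_rot: [0.003, 0.721, -0.693, -0.003]
ft_force: [-8.2, 1.2, -5.7]
finger_gap: 0.0104
gripper_force: 24.6
```

{"op": "arm_command", "data": {"increments": [[0,0,0,0,0,0,255],[0,0,0,0,0,0,255],[0,0,0,0,0,0,255],[0,0,0,0,0,0,255],[0,0,0,0,0,0,255],[0,0,0,0,0,0,255]]}}

```text
time: 16.25
eef_pos: [0.5309, 0.0171, 0.2905]
eef_rot: [0.003, 0.721, -0.693, -0.003]
ft_force: [-9.0, 1.3, -5.4]
finger_gap: 0.011
gripper_force: 24.6
```

```bash
python3 - <<'E'
from h import *
# fit of bar arc from readings (TCP), bar = tcp-(0,0,.054); find circle centre in x,z with radius .2052
P=np.array([[.4591,.1409],[.4875,.2372],[.4923,.245],[.4981,.2536],[.5042,.2624],[.5107,.2706],[.5154,.2758],[.5201,.2809],[.523,.2833],[.5259,.286],[.5285,.2885],[.5309,.2905]])
from scipy.optimize import least_squares
f=lambda c:np.hypot(P[:,0]-c[0],P[:,1]-c[1])-.20524
r=least_squares(f,[.664,.129]); c=r.x; print(c,np.round(f(c)*1e3,1))
th=np.arctan2(P[:,1]-c[1],c[0]-P[:,0])-np.arctan2(10,205); print(np.round(th,3))
e=get_state()['eef_pos']; print(e)
a0=np.arctan2(10,205)
for t in (.85,.8,.7,.6,.5,.4,.3,.2,.1,.05,0): print(t,np.round([c[0]-.20524*np.cos(t+a0),c[1]+.20524*np.sin(t+a0)],4))
E
```

```text
[0.66477549 0.13476286] [ 0.5 -0.5 -0.5 -0.5 -0.1  0.2  0.2  0.4  0.1  0.1  0.2  0.1]
[-0.019  0.475  0.52   0.571  0.623  0.674  0.708  0.742  0.76   0.779
  0.797  0.812]
[0.53090374 0.01707914 0.29054669]
0.85 [0.537  0.2954]
0.8 [0.5291 0.2888]
0.7 [0.5144 0.2745]
0.6 [0.5012 0.2588]
0.5 [0.4897 0.2418]
0.4 [0.4799 0.2238]
0.3 [0.4719 0.2049]
0.2 [0.4659 0.1853]
0.1 [0.4618 0.1652]
0.05 [0.4605 0.155 ]
0 [0.4598 0.1448]
```

{"op": "arm_command", "data": {"increments": [[-0.006,0,-0.0056,0,0,0,255],[-0.0095,0,-0.0086,0,0,0,255],[-0.0135,0,-0.0115,0,0,0,255],[-0.0185,0,-0.0165,0,0,0,255],[-0.0235,0,-0.022,0,0,0,255],[-0.0295,0,-0.0296,0,0,0,255],[-0.035,-0.001,-0.0376,0,0,0,255],[-0.0405,-0.001,-0.0465,0,0,0,255],[-0.0455,-0.001,-0.055,0,0,0,255],[-0.0505,-0.001,-0.064,0,0,0,255],[-0.0555,-0.001,-0.073,0,0,0,255],[-0.0555,-0.001,-0.073,0,0,0,255]]}}

```text
time: 17.45
eef_pos: [0.4769, 0.0157, 0.2173]
eef_rot: [0.001, 0.721, -0.693, -0.0]
ft_force: [1.1, -4.5, -2.9]
finger_gap: 0.0111
gripper_force: 25.6
```

{"op": "arm_command", "data": {"increments": [[-0.004,0,-0.0095,0,0,0,255],[-0.008,0,-0.019,0,0,0,255],[-0.011,0,-0.029,0,0,0,255],[-0.014,0,-0.039,0,0,0,255],[-0.016,0,-0.049,0,0,0,255],[-0.018,-0.001,-0.058,0,0,0,255],[-0.0185,-0.001,-0.063,0,0,0,255],[-0.019,-0.001,-0.067,0,0,0,255],[-0.019,-0.001,-0.07,0,0,0,255],[-0.019,-0.001,-0.072,0,0,0,255],[-0.019,-0.001,-0.072,0,0,0,255]]}}

```text
time: 18.55
eef_pos: [0.4593, 0.0153, 0.1467]
eef_rot: [-0.0, 0.721, -0.693, 0.0]
ft_force: [2.8, -4.8, -1.9]
finger_gap: 0.0111
gripper_force: 25.0
```

{"op": "arm_command", "data": {"increments": [[0,0,-0.0015,0,0,0,255],[0,0,-0.003,0,0,0,255],[0,0,-0.0045,0,0,0,255],[0,0,-0.006,0,0,0,255],[0,0,-0.006,0,0,0,255],[0,0,-0.006,0,0,0,255]]}}

```text
time: 19.15
eef_pos: [0.4592, 0.0154, 0.1443]
eef_rot: [-0.001, 0.722, -0.692, 0.001]
ft_force: [-10.3, -2.2, 28.3]
finger_gap: 0.0107
gripper_force: 28.0
```

The +28 N says the cell is on its rest; the bar has slid slightly in the pads. I'll unload, then open.

{"op": "arm_command", "data": {"increments": [[0,0,0.002,0,0,0,255],[0,0,0.0035,0,0,0,255],[0,0,0.0035,0,0,0,255]]}}

```text
time: 19.45
eef_pos: [0.4592, 0.0154, 0.1448]
eef_rot: [-0.0, 0.721, -0.693, 0.0]
ft_force: [-0.1, -4.1, 2.3]
finger_gap: 0.0107
gripper_force: 25.6
```

```bash
python3 - <<'E'
from h import *
w=camera_model("side"); grab_frame("side")
for q in("cell_handle","lid_edge","ball_center"): print(q,[(np.round(d["xy"],1).tolist(),round(d["confidence"],2)) for d in spot_point("side",q)[:1]])
for z in(.085,.089): print(proj(w,[.459,.0145,z]))
E
```

```text
cell_handle [([267.3, 188.6], 0.8)]
lid_edge [([283.4, 178.5], 0.95)]
ball_center []
[265.24561552 186.38385172]
[265.06615749 185.20881234]
```

Resting at about zero load. Release gently (to the 160 opening), then rise and look.

{"op": "arm_command", "data": {"increments": [[0,0,0,0,0,0,225],[0,0,0,0,0,0,200],[0,0,0,0,0,0,160],[0,0,0,0,0,0,160],[0,0,0,0,0,0,160]]}}

```text
time: 20.15
eef_pos: [0.4589, 0.0158, 0.1442]
eef_rot: [0.0, 0.721, -0.693, -0.0]
ft_force: [0.4, 0.1, 0.4]
finger_gap: 0.032
gripper_force: 0.0
```

{"op": "arm_command", "data": {"increments": [[0,0,0.01,0,0,0,160],[0,0,0.03,0,0,0,160],[0,0,0.07,0,0,0,160],[0,0,0.11,0,0,0,160],[0,0,0.14,0,0,0,160],[0,0,0.14,0,0,0,160],[0,0,0.14,0,0,0,160]]}}

```text
time: 20.85
eef_pos: [0.4591, 0.0157, 0.2854]
eef_rot: [-0.001, 0.721, -0.693, 0.0]
ft_force: [-0.1, -0.6, -0.0]
finger_gap: 0.0317
gripper_force: 0.0
```

```bash
python3 - <<'E'
from h import *
s=get_state(); print({k:np.round(s[k],3) for k in('time','eef_pos','ft_force','finger_gap')})
a=save("wrist","w5.png"); b=save("side","s5.png")
cv2.imwrite('pics/b5.png',np.hstack([a[0:400,0:440],b[100:300,200:380].repeat(2,0).repeat(2,1)])[:,:,::-1])
for c in("wrist","side"):
  w=camera_model(c)
  for q,z in dict(cell_handle=.085,lid_edge=.104,ball_center=.06,far_seat=.06).items(): print(c,q,[(np.round(d["xy"],1).tolist(),round(d["confidence"],2),np.round(at_z(w,d["xy"],z),4).tolist()) for d in spot_point(c,q)[:1]])
t=camera_model("top"); grab_frame("top")
for q in("specimen_a","pen","jar"):
    print(q,[(np.round(at_z(t,d["xy"],.01)[:2],3).tolist(),round(d["confidence"],2)) for d in find_in("top",q)[:4]])
E
```

```text
{'time': np.float64(20.85), 'eef_pos': array([0.459, 0.016, 0.285]), 'ft_force': array([-0.1  , -0.603, -0.003]), 'finger_gap': np.float64(0.032)}
wrist cell_handle [([324.4, 190.4], 0.93, [0.4578, 0.0158, 0.085])]
wrist lid_edge [([260.2, 198.4], 0.67, [0.5053, 0.0182, 0.104])]
wrist ball_center []
wrist far_seat [([101.9, 183.8], 0.66, [0.6485, 0.0253, 0.06])]
side cell_handle [([266.4, 186.1], 0.97, [0.4617, 0.0147, 0.085])]
side lid_edge [([282.1, 177.7], 0.81, [0.4996, 0.0131, 0.104])]
side ball_center []
side far_seat [([337.8, 171.5], 0.62, [0.6418, 0.0391, 0.06])]
specimen_a [([0.459, -0.112], 0.79), ([0.626, -0.095], 0.73), ([0.626, -0.005], 0.58)]
pen [([0.621, -0.099], 0.26)]
jar [([0.707, 0.15], 0.66)]
```

View pics/b5.png

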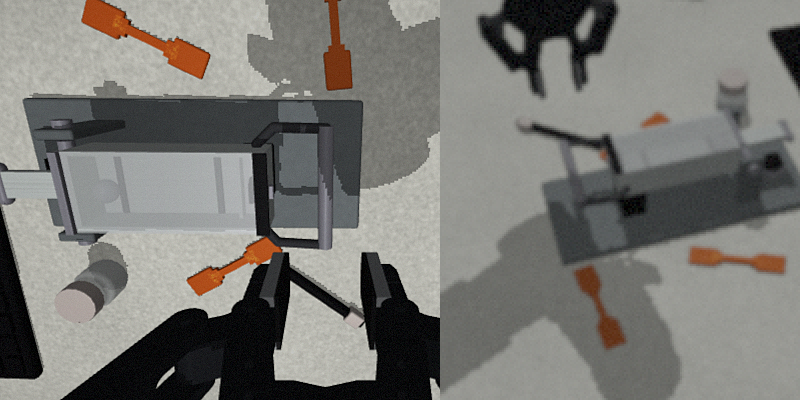

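The ball sits at the hinge end (103,190) beyond the ridge at (118,185). The lid is shut, the bar is level at its starting place, and the bystanders look unmoved. Handing in.

```bash
python3 -c "
from cell import *
print(hand_in())"
```

```text
the job is handed in; nothing more can be done
None
```

I handed the job in at about 21 s: the lid is caught, the cell pressed the stop in an estimated 3–4 mm (judged from the bar force) and held there about 1.8 s, then was lowered to level and released, with the ball at the hinge end and the bystanders looking unmoved; no verdict came back.

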